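Check a sensor pocket: spool in V-blocks, clamp, depth rod

TASK

Take the steel pipe spool from its plastic rack, lower it into the two V-blocks of the checking fixture, pocket upward and at the end away from the clamp, so that it beds down in both Vs midway along the fixture, and let it go. Then swing the clamp arm fully down onto the barrel, take the slim depth rod from the gauge stand and lower it, tip first, into the spool's pocket until it bottoms, and leave it standing there. Drop neither the spool nor the rod, and leave the thick plug gauge, the jar, the beaker and the computer mouse where they are.

Things in the scene. Friction and masses are not known exactly. Their poses are not given: they have to be found in the camera images.
- spool: Pale metal pipe spool, 0.4 to 0.7 kg: barrel 40 mm in diameter, 190 mm long, a 50 x 6 mm flange at each end. Origin on the barrel's axis at mid-length; grip across it there, at axis height (centre of mass 5 mm towards +x). x runs along the barrel; z points up (in the rack too) along the boss, a round stub 32 mm in diameter, 62 mm from the origin along +x, its open top 55 mm above the axis.
- pocket_mouth (a point): Centre of the open top of the pocket in the boss: a blind round hole, 15 mm in diameter and 33 mm deep, along the spool's z.
- pocket_floor (a point): Centre of the pocket's flat floor, 33 mm below the mouth and 22 mm above the barrel's axis. Its z points out of the pocket.
- rack: Fixed white plastic rack, 190 x 100 mm base 10 mm thick, with two V saddles (18 mm long) 62 mm either side of its middle along x, which hold the spool along the rack's x with its axis 45 mm above the table. Free for fingers between the saddles. Origin: middle of its underside.
- fixture: Fixed steel fixture, base 170 (x) x 112 (y, -47 to +65) x 15 mm; two dark 90 degree V-blocks 62 mm either side of the middle along x, each 24 mm long, V's 60 mm wide, along x; free for fingers between them. Origin: underside, below the V line. Clamp at the -x V-block, hinged on the +y side; pocket end goes at the +x one, flanges outside the blocks (15 mm play each way).
- seat (a point): Where the spool's origin comes to lie when it is seated: 52 mm above the fixture's origin, midway between the V-blocks, on the line of the seated barrel's axis; axes as the fixture's.
- clamp (a joint): Angle of the clamp arm in rad: 0 = level, pointing along the fixture's -y from the hinge, resting on top of the seated barrel over the -x V-block; grows as it swings up; starts at 1.7 to 1.95 (up to 195 mm high over the table, leaning to +y); stops at 2.0 and -0.03. A friction hinge (about 0.15 N m) holds it where it is left.
- clamp_hinge (a point): The clamp's hinge axis (parallel to the fixture's x): 62 mm towards -x, 48 mm towards +y and 76 mm up from the fixture's origin.
- clamp_grip (a point): Middle of the clamp arm's grey round plastic grip, 18 mm in diameter and 45 mm long, coaxial with the arm, 95 mm from the hinge axis. The arm between is a flat steel bar 18 mm wide and 8 mm thick.
- stand: Fixed grey plastic gauge stand, 70 (x) x 160 (y) mm, top plate 93 mm above the table, with two 23 mm holes 40 mm either side of its middle along y, from which the two gauges hang by their collars. Origin: middle of its underside.
- rod: Slim steel depth rod, 0.15 kg, upright: 12 mm in diameter and 75 mm long below a collar (30 mm in diameter, 6 mm thick), above it a grip head 24 mm in diameter, 40 mm tall; 121 mm in all. The lowest 6 mm taper to 6 mm. Origin: centre of the tip's end, z up. Hangs in either hole of the stand, tip 18 mm and head's top 139 mm above the table; must rise 80 mm to clear the stand.
- rod_tip (a point): Centre of the tip's end of the depth rod (its origin).
- plug: The other gauge, a thick plug gauge, not to be used: 18 mm in diameter below, with a 36 mm diameter, 46 mm tall head; 121 mm in all. It hangs in the stand's other hole. Origin: centre of its lower end.
- jar: Amber jar, 60 mm in diameter, 85 mm tall; leave alone. Origin: centre of its underside.
- beaker: Glass beaker, 68 mm in diameter, 80 mm tall; leave alone. Origin: centre of its underside.
- mouse: Grey computer mouse, 105 x 60 x 24 mm; leave alone. Origin: centre of its underside.
Things that resemble listed ones, but are neither listed nor needed, are in the scene too. What is shaped like the spool but yellow is not meant. What is shaped like the rod but orange is not meant.

How it is judged:
On the way, in this order (a step that is already met when the one before it is completed fails the run):
1. the spool lies seated in both V-blocks, pocket up at the end away from the clamp, and is let go (x of spool in the frame of seat between -0.012 and 0.012 m and y of spool in the frame of seat between -0.003 and 0.003 m and z of spool in the frame of seat between -0.003 and 0.003 m and angle between the x axis of spool and the x axis of fixture, either way round below 0.04 rad and angle between spool's own z axis and vertical below 0.15 rad and x of pocket_mouth in the frame of seat above 0 m and contact force between the fingers and spool below 0.3 N), for 0.2 s.
2. the clamp arm is fully down on the seated barrel (x of spool in the frame of seat between -0.012 and 0.012 m and y of spool in the frame of seat between -0.003 and 0.003 m and z of spool in the frame of seat between -0.003 and 0.003 m and angle between the x axis of spool and the x axis of fixture, either way round below 0.04 rad and angle between spool's own z axis and vertical below 0.15 rad and x of pocket_mouth in the frame of seat above 0 m and value of joint clamp below 0.04 rad), for 0.2 s.
3. the depth rod stands on the floor of the pocket (all of step 2 and z of rod_tip in the frame of pocket_floor below 0.003 m and distance between rod_tip and pocket_floor below 0.008 m and angle between rod's own z axis and vertical below 0.25 rad), for 0.2 s.
At the end, for the whole second after the job is handed in: Spool in both Vs: 3 mm of seat sideways and in height, 12 mm lengthways, in line to 0.04 rad; pocket up within 0.15 rad, at the end away from the clamp. Clamp below 0.04 rad. Rod tip within 3 mm of the pocket floor, 8 mm of its centre, upright to 0.25 rad. All at rest (all of step 3 and linear speed of each of spool, rod below 0.02 m/s and velocity of joint clamp below 0.1 rad/s); the robot touches nothing.
It fails at once if the spool is dropped into the V-blocks (faster than 0.4 m/s within 30 mm of its seat) (distance between spool and seat below 0.03 m and linear speed of spool above 0.4 m/s).
It fails at once if the rod is dropped into the pocket (faster than 0.4 m/s within 30 mm of its floor) (distance between rod_tip and pocket_floor below 0.03 m and linear speed of rod above 0.4 m/s).
It fails at once if the plug gauge, the jar, the beaker or the computer mouse is moved more than 30 mm (distance of any of plug, jar, beaker, mouse from where it was at the start of the episode above 0.03 m).
It also fails if it takes over 72 s, if anything falls off the work surface, if the arm or the gripper's body presses on something with over 40 N, if the wrist force passes 120 N, or if a joint passes its speed limit or range.

ROBOT

A 6-joint arm with a two-finger parallel gripper is mounted at the origin on the work surface. World frame = base frame: x ahead of the robot, y to its left, z up, the work surface at z = 0. Lengths are in m, angles in rad, forces in N, time in s.
With the tool pointing down it reaches from about 0.3 to 0.75 m from the base axis. Payload 8.5 kg.
Tool frame: the origin (TCP) lies midway between the tips of the shut fingers; the grasp point (between the pads) lies 19 mm behind it; z points along the fingers, y is the line along which they close (so a half turn about z gives the same grasp; the last joint's range is limited). The gripper opens to 85 mm and grips with 20 to 120 N. Pads are 22 mm wide; open, the fingers measure 114 mm over their backs; the gripper's body (76 mm by 85 mm) begins 54 mm behind the grasp point. The pads swing forward as they close: fully open they stand 13 mm farther back than shut.
Start: joints at [0.934, 0.381, 1.297, -0, 1.464, -0.215], TCP at [0.225, 0.502, 0.231] pointing down, gripper open.
Joint ranges: [-3.11, 3.11], [-0.89, 2.33], [0.22, 2.48], [-1.42, 4.56], [0.17, 2.85], [-2.88, 2.88]. Speed limits (rad/s): [2.39, 2.39, 3.14, 3.14, 3.14, 3.14].

INTERFACE

Orientations are given as a unit quaternion [w, x, y, z].
In Python, from rig import arm gives the robot as it stands.
- The arm moves only by the tool arm_command, never from a script. Its argument "series" is a list of rows, each an object with "travel": the shift along the tool's x, y, z in m, a list of three; "roll": the turn about the tool's z in rad; "fingers": the finger opening in m, from 0 to 0.0854. A call has 1 to 20 rows; each row is the pose to reach, as a shift and turn from the pose commanded when the call began, along the tool's axes at that moment; what a row does not reach only later rows make up. A row lasts 1/8 s, in which the tool goes at most 62.5 mm and 10.7 degrees, less where a joint would pass 70% of its speed; a pose out of reach is approached as far as the arm can. A call with a gripper value outside its range is refused whole. The fingers move at their own pace and stop on an object; "grip_force" is the grip in N (left out, the last holds). Time passes only in rows, so rows that repeat a pose let the fingers close. It gives the time, the measured TCP pose, the force, the opening and the grip force at its end, in the units of the state.
- arm.get_obs(): the state, without advancing time (a new reading comes with each control period).
- arm.get_image(name): name is "scene" or "top" or "wrist"; returns a dict with "pixels" (400x640x3 uint8, blue, green, red), "mtx" (3x3 intrinsics, pixels), "R" (3x3) and "t" (3): a world point X has camera coordinates R X + t; the wrist camera has in their place "hand_eye" (4x4, takes a point from camera to tool coordinates, whose origin is the TCP and whose axes are the flange's). Camera axes: x right, y down, z forward; pixel columns grow to the right and rows downward; lengths in m; the calibration is good to about 2 mm. A picture is of the moment at which its call begins: read the wrist's pose just before it. There is no depth.
- arm.hand_in(): hands the job in; it is judged then, once.
Trained networks look in the newest picture that a camera, given by its name, has taken for a name from the list of things; names that differ only in an ending like _2 or _b are one class to them, and where a whole thing is asked for, a point or a joint stands for the part that bears it (a point fixed in the world has none). Each returns a list of dicts, best first, with "conf" (0 to 1); they miss things now and then, are a little off and sometimes report something else, mostly with a low value. They report only what shows in the picture. A call takes as long as a camera call. They do not tell look-alikes from the thing itself.
- arm.look_for(camera, name): "rect" ([left, top, width, height] in pixels, round what is visible of it).
- arm.tip_of(camera, name): "at" ([column, row] in pixels: a listed point, or the origin of a listed thing).
The state is a dict: "clock": time; "joint_positions": joint angles; "qd": joint speeds; "effort": joint torques, N m; "ee_pos": TCP position; "orientation": TCP orientation; "force": force on the tool from outside, world axes, zero at the start; "moment": the same for the moment, N m; "opening": finger opening in m; "grasp_force": force on a finger pad.
Only numpy, scipy, OpenCV 4.12 (cv2) and the standard library are available. Lean on these libraries where they do the work, as an engineer would, in place of code of your own. Each camera call takes 0.05 s, during which the arm holds its last target. There are 200 camera calls.

## Working session

There is one attempt and no reset: what is moved stays moved. The work goes in short steps, Python scripts to look and compute and a tool call to move; the robot and the scene stay as the last step left them, time stands still between calls to the robot, and variables do not carry over. Pictures are saved under pics/ and viewed, at most 10 in all, crops included, and the job is handed in when it is done.

Besides the shell and the picture viewer there is one more tool, called after "Call:" as name([rows], argument=value, ...), one row to a line, values as JSON. arm_command: Moves the arm, as the interface text tells. Its arguments: {"type":"object","properties":{"series":{"type":"array"},"grip_force":{"type":"number"}},"required":["series"]}

```bash
mkdir -p pics
cat > h.py <<'E'
import numpy as np, cv2
from rig import arm
from scipy.spatial.transform import Rotation as Ro
def cam(n):
    o=arm.get_obs(); im=arm.get_image(n); K=np.array(im["mtx"])
    if n=="wrist":
        q=o["orientation"]; Rt=Ro.from_quat([q[1],q[2],q[3],q[0]]).as_matrix()
        H=np.array(im["hand_eye"]); Rc=Rt@H[:3,:3]; c=Rt@H[:3,3]+np.array(o["ee_pos"])
        R=Rc.T; t=-R@c
    else: R=np.array(im["R"]); t=np.array(im["t"])
    return dict(im=np.array(im["pixels"]),K=K,R=R,t=t,P=K@np.c_[R,t])
def px2w(c,uv,z):
    d=c["R"].T@np.linalg.inv(c["K"])@np.array([uv[0],uv[1],1.]); o=-c["R"].T@c["t"]
    return o+d*(z-o[2])/d[2]
def w2px(c,X):
    p=c["P"]@np.r_[X,1]; return p[:2]/p[2]
def tri(cs,uvs):
    A=[]
    for c,uv in zip(cs,uvs):
        A+= [uv[0]*c["P"][2]-c["P"][0], uv[1]*c["P"][2]-c["P"][1]]
    v=np.linalg.svd(np.array(A))[2][-1]; X=v[:3]/v[3]
    return X,[np.linalg.norm(w2px(c,X)-uv) for c,uv in zip(cs,uvs)]
E
python3 - <<'E'
from h import *
np.set_printoptions(precision=4,suppress=True)
o=arm.get_obs(); print(o["ee_pos"],o["orientation"],o["opening"],o["clock"])
for n in ["scene","top"]:
    c=cam(n); cv2.imwrite(f"pics/{n}0.png",c["im"]); print(n,"campos",-c["R"].T@c["t"])
    for k in ["spool","pocket_mouth","pocket_floor","rack","fixture","seat","clamp_hinge","clamp_grip","stand","rod","rod_tip","plug","jar","beaker","mouse"]:
        print(k,[(np.round(d["at"]).astype(int).tolist(),round(d["conf"],2)) for d in arm.tip_of(n,k)[:3]],[(np.round(d["rect"]).astype(int).tolist(),round(d["conf"],2)) for d in arm.look_for(n,k)[:3]] if k in("rod","plug","spool") else "")
E
```

```text
[0.225  0.5015 0.2307] [-0.0003  0.2093  0.9778 -0.0007] 0.08526197818481585 0.0
scene campos [ 1.124  -0.7325  1.2201]
spool [([243, 255], 0.7), ([181, 298], 0.66), ([346, 153], 0.59)] [([212, 240, 61, 32], 0.96), ([150, 281, 68, 32], 0.64)]
pocket_mouth [([306, 181], 0.7), ([202, 296], 0.67), ([258, 248], 0.63)] 
pocket_floor [([258, 257], 0.83), ([201, 301], 0.82), ([349, 148], 0.53)] 
rack [([245, 260], 0.74), ([309, 180], 0.57)] 
fixture [([314, 217], 0.83)] 
seat [([309, 206], 0.82)] 
clamp_hinge [([308, 184], 0.6)] 
clamp_grip [([309, 167], 0.72), ([244, 256], 0.62)] 
stand [([350, 147], 0.65), ([348, 152], 0.22)] 
rod [([365, 132], 0.68), ([359, 141], 0.43)] [([356, 117, 9, 14], 0.58), ([360, 105, 11, 18], 0.41)]
rod_tip [] 
plug [([344, 154], 0.67)] [([345, 127, 10, 16], 0.66)]
jar [([380, 206], 0.68)] 
beaker [([330, 272], 0.79)] 
mouse [([365, 235], 0.72), ([311, 214], 0.68), ([348, 155], 0.45)] 
top campos [ 0.4913 -0.0254  1.113 ]
spool [([419, 250], 0.7), ([489, 262], 0.59)] [([469, 233, 45, 70], 0.81), ([402, 214, 31, 70], 0.61), ([155, 221, 72, 36], 0.42)]
pocket_mouth [([491, 247], 0.95), ([417, 227], 0.78), ([419, 248], 0.28)] 
pocket_floor [([418, 225], 0.91), ([484, 243], 0.61)] 
rack [([414, 247], 0.78)] 
fixture [([317, 221], 0.78), ([309, 160], 0.47)] 
seat [([320, 220], 0.77), ([297, 240], 0.61)] 
clamp_hinge [([300, 239], 0.75)] 
clamp_grip [([296, 236], 0.59), ([418, 246], 0.58)] 
stand [([203, 236], 0.92)] 
rod [([186, 234], 0.71), ([154, 243], 0.49)] [([165, 231, 18, 15], 0.69), ([130, 239, 27, 11], 0.67), ([284, 191, 54, 64], 0.56)]
rod_tip [([184, 236], 0.63), ([156, 248], 0.49)] 
plug [([212, 241], 0.52), ([319, 222], 0.28)] [([191, 233, 23, 9], 0.8), ([365, 146, 24, 28], 0.63)]
jar [] 
beaker [([373, 162], 0.56)] 
mouse [([308, 158], 0.81)]
```

Run:
```python
import cv2
a=cv2.imread("pics/scene0.png")[90:340,130:430]; cv2.imwrite("pics/s1.png",cv2.resize(a,None,fx=2.4,fy=2.4,interpolation=3))
a=cv2.imread("pics/top0.png")[120:320,120:540]; cv2.imwrite("pics/t1.png",cv2.resize(a,None,fx=1.9,fy=1.9,interpolation=3))
```

```text
(no output)
```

View pics/s1.png

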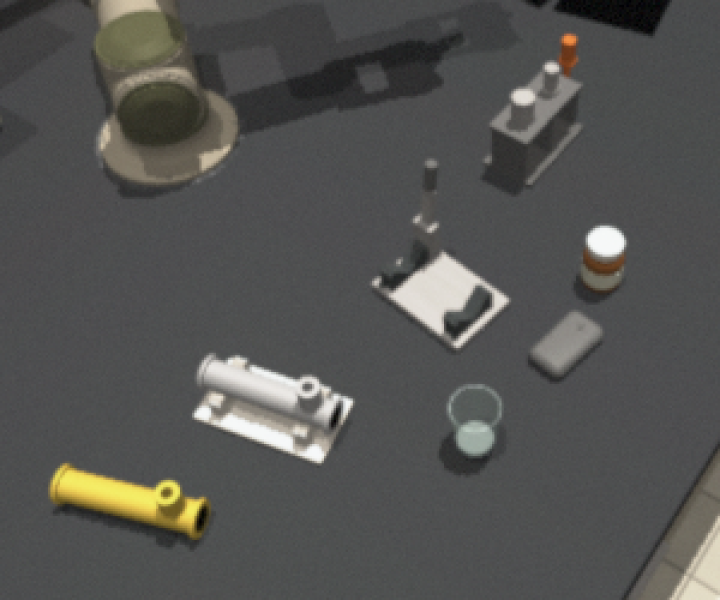

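View pics/t1.png

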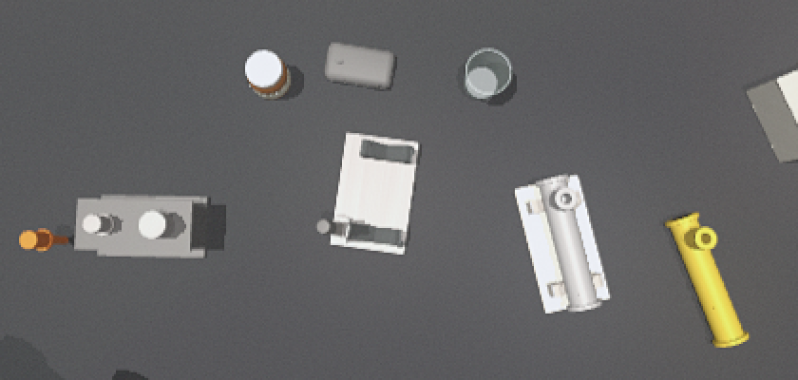

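The scene view shows the metal spool in its rack at (245,257), the fixture at (315,215), the stand at (350,147) with the plug on the near side and the rod on the far side. The yellow spool and the orange rod are decoys. In the top view the pocket end and the clamp-free V-block both point up (+x), the clamp is at (300,239), and the rod head is at (171,237).

```bash
cat > m.py <<'E'
from h import *
np.set_printoptions(precision=4,suppress=True)
c=cam("top"); s=cam("scene")
for k,z,u,v in [("spool",.045,(419,250),(243,255)),("mouth",.1,(417,227),(258,248)),("fixture",0,(317,221),(314,217)),("seat",.052,(320,220),(309,206)),("hinge",.076,(300,239),(308,184)),("rodtop",.139,(172,237.5),(359.5,118)),("plugtop",.139,(201,237),(348,130)),("jar",.085,(259,156),(382,188)),("beaker",.08,(377,158),(328,256))]:
    print(k,px2w(c,u,z),px2w(s,v,z),*tri([c,s],[u,v]))
im=c["im"]; hsv=cv2.cvtColor(im,cv2.COLOR_BGR2HSV)
m=((hsv[...,2]>165)&(hsv[...,1]<60)).astype(np.uint8)
n,l,st,ce=cv2.connectedComponentsWithStats(m)
for i in range(1,n):
    if st[i,4]>300: 
        pts=np.argwhere(l==i)[:,::-1].astype(np.float32); r=cv2.minAreaRect(pts)
        b=[px2w(c,p,.015)[:2] for p in cv2.boxPoints(r)]
        print(st[i],r,np.array(b).ravel())
E
python3 m.py
```

```text
spool [ 0.4838 -0.2985  0.045 ] [ 0.4999 -0.2971  0.045 ] [ 0.4894 -0.2965  0.0347] [np.float64(2.698496801683489), np.float64(1.8750774638483936)]
mouth [ 0.5441 -0.2802  0.1   ] [ 0.55   -0.2732  0.1   ] [ 0.5478 -0.2764  0.1022] [np.float64(1.9537029217291935), np.float64(1.3355943358646136)]
fixture [ 0.5627 -0.0165  0.    ] [ 0.5763 -0.0256  0.    ] [ 0.5657 -0.0148 -0.0207] [np.float64(0.7873925440671014), np.float64(0.5113403688563307)]
seat [ 0.5622 -0.0251  0.052 ] [ 0.559 -0.028  0.052] [ 0.5604 -0.0268  0.0522] [np.float64(0.8840818509413767), np.float64(0.560721149491205)]
hinge [0.5089 0.0278 0.076 ] [0.5113 0.0328 0.076 ] [0.511  0.0296 0.0785] [np.float64(1.0742436169902512), np.float64(0.647613893926211)]
rodtop [0.5072 0.347  0.139 ] [0.5121 0.3581 0.139 ] [0.5117 0.3497 0.1431] [np.float64(2.4484543637572975), np.float64(1.2931080832501323)]
plugtop [0.5095 0.274  0.139 ] [0.5124 0.2795 0.139 ] [0.5119 0.2757 0.1408] [np.float64(1.3009766435237575), np.float64(0.7038189515194538)]
jar [0.7324 0.1435 0.085 ] [0.7326 0.1542 0.085 ] [0.7336 0.1449 0.0933] [np.float64(1
[... 491 characters left out ...]
7.38013458251953) [ 0.7453 -0.6275  0.8499 -0.8711  0.7256 -0.9122  0.6236 -0.6713]
[249 146  19  20 301] ((258.0, 155.5), (19.0, 18.0), 90.0) [0.7782 0.1851 0.7789 0.1326 0.7224 0.1309 0.7217 0.1831]
[ 294  190   46   64 1756] ((316.7499694824219, 221.25), (38.890872955322266, 59.679813385009766), 8.13010311126709) [ 0.4843  0.0494  0.6535  0.0287  0.639  -0.0823  0.4703 -0.0597]
[ 391  212   50   73 2241] ((415.40167236328125, 248.69212341308594), (71.8110122680664, 34.919586181640625), 75.46554565429688) [ 0.5722 -0.2235  0.5986 -0.3204  0.4036 -0.3674  0.3782 -0.2723]
[ 160  225   67   30 1415] ((193.0, 239.5), (29.0, 66.0), 90.0) [0.5442 0.4307 0.5468 0.2426 0.465  0.2391 0.4624 0.4256]
```

Call:
arm_command([
  {"travel": [-0.26, -0.17, -0.07], "roll": -0.15, "fingers": 0.085},
  {"travel": [-0.52, -0.34, -0.07], "roll": -0.3, "fingers": 0.085},
  {"travel": [-0.52, -0.34, -0.07], "roll": -0.3, "fingers": 0.085},
  {"travel": [-0.52, -0.34, -0.07], "roll": -0.3, "fingers": 0.085},
  {"travel": [-0.52, -0.34, -0.07], "roll": -0.3, "fingers": 0.085},
  {"travel": [-0.52, -0.34, -0.07], "roll": -0.3, "fingers": 0.085},
  {"travel": [-0.52, -0.34, -0.07], "roll": -0.3, "fingers": 0.085},
  {"travel": [-0.52, -0.34, -0.07], "roll": -0.3, "fingers": 0.085},
  {"travel": [-0.52, -0.34, -0.07], "roll": -0.3, "fingers": 0.085},
  {"travel": [-0.52, -0.34, -0.07], "roll": -0.3, "fingers": 0.085},
  {"travel": [-0.52, -0.34, -0.07], "roll": -0.3, "fingers": 0.085},
  {"travel": [-0.52, -0.34, -0.07], "roll": -0.3, "fingers": 0.085},
  {"travel": [-0.52, -0.34, -0.07], "roll": -0.3, "fingers": 0.085},
  {"travel": [-0.52, -0.34, -0.07], "roll": -0.3, "fingers": 0.085},
  {"travel": [-0.52, -0.34, -0.07], "roll": -0.3, "fingers": 0.085},
])

```text
clock: 3.88
ee_pos: [0.5602, -0.0207, 0.3015]
orientation: [0.0, 0.06, 0.998, -0.0]
force: [0.2, -0.6, 0.1]
opening: 0.0853
grasp_force: 0.0
```

```bash
cat > w.py <<'E'
from h import *
import sys
np.set_printoptions(precision=4,suppress=True)
o=arm.get_obs(); print(o["clock"],o["ee_pos"],o["orientation"],o["joint_positions"],o["qd"])
c=cam("wrist"); cv2.imwrite(f"pics/{sys.argv[1]}.png",c["im"]); np.save(f"pics/{sys.argv[1]}.npy",c,allow_pickle=True)
print("cam",-c["R"].T@c["t"], c["R"][2])
Z=dict(spool=.045,pocket_mouth=.1,pocket_floor=.067,rack=0,fixture=0,seat=.052,clamp_hinge=.076,rod=.018,stand=0,plug=.018,clamp_grip=.1)
for k in sys.argv[2:]:
    for d in arm.tip_of("wrist",k)[:2]: print(k,np.round(d["at"],1),round(d["conf"],2),px2w(c,d["at"],Z[k]))
E
python3 w.py w1 fixture seat clamp_hinge clamp_grip spool pocket_mouth
```

```text
3.875 [ 0.5602 -0.0207  0.3015] [ 0.0001  0.0604  0.9982 -0.    ] [-0.2481  0.3614  1.1262 -0.      1.6538 -1.698 ] [-0.0053  0.0047 -0.0053 -0.0017 -0.0003 -0.0003]
cam [ 0.4791 -0.0106  0.4454] [ 0.3184 -0.0381 -0.9472]
fixture [317.5 155.4] 0.71 [ 0.5621 -0.0218  0.    ]
seat [317.5 165. ] 0.78 [ 0.5652 -0.022   0.052 ]
clamp_hinge [357.2 117.5] 0.69 [0.5083 0.0327 0.076 ]
clamp_grip [384.3 125.3] 0.63 [0.5186 0.0595 0.1   ]
spool [102.4 138.1] 0.94 [ 0.4966 -0.3002  0.045 ]
```

View pics/w1.png

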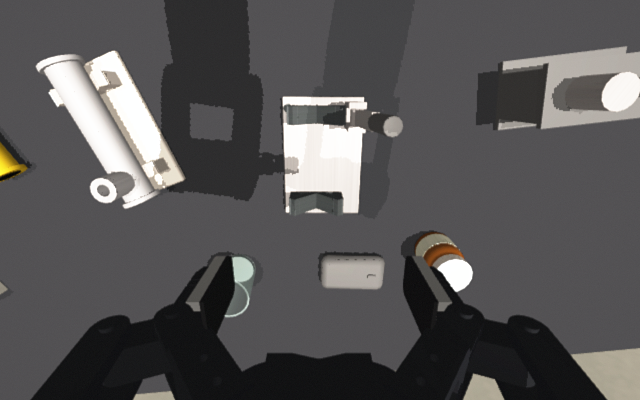

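The wrist view shows the fixture base from (284,97) to (362,213), its clamp bracket at (357,115), the spool running from (60,65) to (145,200) with the boss at (103,188), and the plug head at (620,92).

```bash
cat > fit.py <<'E'
from h import *
np.set_printoptions(precision=4,suppress=True)
def rect(c,z,x0,y0,yaw,hx=.15,hy=.12,s=.0005):
    # metric warp in local frame (u=x,v=y)
    ca,sa=np.cos(yaw),np.sin(yaw); n=(int(2*hx/s),int(2*hy/s))
    src=[];dst=[(0,0),(n[0],0),(n[0],n[1]),(0,n[1])]
    for a,b in [(-hx,-hy),(hx,-hy),(hx,hy),(-hx,hy)]:
        src.append(w2px(c,[x0+ca*a-sa*b,y0+sa*a+ca*b,z]))
    H=cv2.getPerspectiveTransform(np.float32(src),np.float32(dst))
    return cv2.warpPerspective(c["im"],H,n)
if __name__=="__main__":
    cw=np.load("pics/w1.npy",allow_pickle=True).item(); ct=cam("top")
    for n,c in (("w",cw),("t",ct)):
      if n=="t": pass
      for yaw in [-.12]:
        w=rect(c,.015,.5605,-.025,yaw)
        g=w.min(2).astype(float)
        def edge(line):  # outermost rising/falling at >half
            th=(np.percentile(line,90)+np.percentile(line,20))/2
            k=np.where(line>th)[0]; return k[0],k[-1]
        Y=[];
        for xm in (-.035,-.015,0,.015,.035):
            i=int((xm+.15)/.0005); a,b=edge(g[100:400,i-6:i+6].mean(1)); Y.append([xm,(a+100)*.0005-.12,(b+100)*.0005-.12])
        X=[]
        for ym in (-.04,-.035,.045,.055):
            i=int((ym+.12)/.0005); a,b=edge(g[i-4:i+4,80:520].mean(0)); X.append([ym,(a+80)*.0005-.15,(b+80)*.0005-.15])
        print(n,yaw); print(np.array(Y)); print(np.array(X))
      cv2.imwrite(f"pics/fit_{n}.png",w)
E
python3 fit.py; python3 -c "
import cv2,numpy as np
a=cv2.imread('pics/fit_w.png');b=cv2.imread('pics/fit_t.png');cv2.imwrite('pics/fit2.png',cv2.resize(np.vstack([a,b]),None,fx=.6,fy=.6))"
```

```text
w -0.12
[[-0.035  -0.045   0.07  ]
 [-0.015  -0.045   0.0665]
 [ 0.     -0.0445  0.066 ]
 [ 0.015  -0.0445  0.066 ]
 [ 0.035  -0.0455  0.0655]]
[[-0.04   -0.0825  0.085 ]
 [-0.035  -0.0825  0.0525]
 [ 0.045  -0.082   0.0865]
 [ 0.055  -0.082   0.0865]]
t -0.12
[[-0.035  -0.069   0.0645]
 [-0.015  -0.07    0.065 ]
 [ 0.     -0.07    0.0195]
 [ 0.015  -0.07    0.017 ]
 [ 0.035  -0.062   0.0085]]
[[-0.04   -0.085   0.086 ]
 [-0.035  -0.0855  0.1095]
 [ 0.045  -0.0835  0.107 ]
 [ 0.055  -0.0835  0.1095]]
```

View pics/fit2.png

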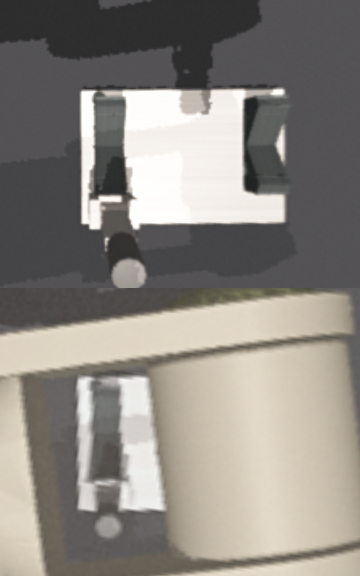

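Here the rectified base edges match the fixture model to about 1.5 mm with yaw −0.12, putting the seat at about (0.562, −0.024). Next I go over the spool.

Call:
arm_command([
  {"travel": [0.038, -0.283, 0.07], "roll": -0.36, "fingers": 0.085},
  {"travel": [0.038, -0.283, 0.07], "roll": -0.36, "fingers": 0.085},
  {"travel": [0.038, -0.283, 0.07], "roll": -0.36, "fingers": 0.085},
  {"travel": [0.038, -0.283, 0.07], "roll": -0.36, "fingers": 0.085},
  {"travel": [0.038, -0.283, 0.07], "roll": -0.36, "fingers": 0.085},
  {"travel": [0.038, -0.283, 0.07], "roll": -0.36, "fingers": 0.085},
  {"travel": [0.038, -0.283, 0.07], "roll": -0.36, "fingers": 0.085},
  {"travel": [0.038, -0.283, 0.07], "roll": -0.36, "fingers": 0.085},
])

```text
clock: 5.28
ee_pos: [0.4888, -0.2965, 0.2318]
orientation: [0.0, -0.12, 0.993, -0.0]
force: [0.6, -0.0, -0.2]
opening: 0.0848
grasp_force: 0.0
```

```bash
python3 w.py w2 spool pocket_mouth rack
python3 - <<'E'
from fit import *
c=np.load("pics/w2.npy",allow_pickle=True).item()
w=rect(c,.045,.488,-.297,.237,.15,.1); w2=rect(c,.01,.488,-.297,.237,.15,.1)
cv2.imwrite("pics/sp.png",cv2.line(cv2.line(np.vstack([w,w2]),(0,200),(600,200),(0,0,255),1),(300,0),(300,800),(0,0,255),1))
E
```

```text
5.275 [ 0.4888 -0.2965  0.2318] [ 0.0003 -0.1196  0.9928 -0.0003] [-0.7524  0.4183  1.235   0.0002  1.4875 -2.563 ] [ 0.0019 -0.0013 -0.0006 -0.0007 -0.     -0.003 ]
cam [ 0.4094 -0.316   0.3756] [ 0.3119  0.0766 -0.947 ]
spool [319.6 175.5] 0.98 [ 0.492  -0.2943  0.045 ]
spool [144.9  84.6] 0.66 [ 0.441  -0.4928  0.045 ]
pocket_mouth [315.3 248.2] 0.66 [ 0.5543 -0.2837  0.1   ]
pocket_mouth [132.2 150.2] 0.64 [ 0.496  -0.4716  0.1   ]
```

View pics/sp.png

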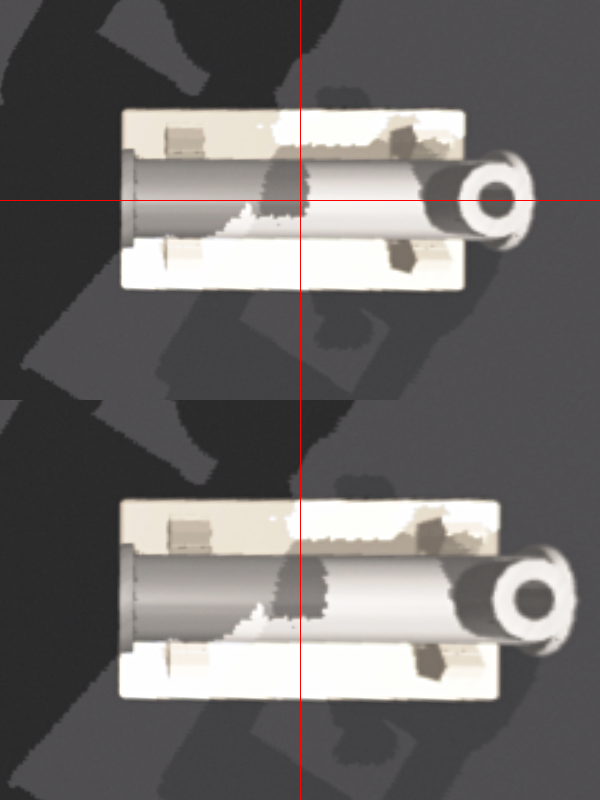

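Call:
arm_command([
  {"travel": [-0.005, 0, 0.05], "roll": 0, "fingers": 0.085},
  {"travel": [-0.005, 0, 0.1], "roll": 0, "fingers": 0.085},
  {"travel": [-0.005, 0, 0.14], "roll": 0, "fingers": 0.085},
  {"travel": [-0.005, 0, 0.17], "roll": 0, "fingers": 0.085},
  {"travel": [-0.005, 0, 0.19], "roll": 0, "fingers": 0.085},
  {"travel": [-0.005, 0, 0.206], "roll": 0, "fingers": 0.085},
  {"travel": [-0.005, 0, 0.206], "roll": 0, "fingers": 0.085},
  {"travel": [-0.005, 0, 0.206], "roll": 0, "fingers": 0.085},
])

```text
clock: 6.48
ee_pos: [0.4935, -0.2967, 0.0261]
orientation: [0.0, -0.119, 0.993, -0.001]
force: [0.2, -0.7, 0.5]
opening: 0.085
grasp_force: 0.0
```

Call:
arm_command([
  {"travel": [0, 0, 0], "roll": 0, "fingers": 0.05},
  {"travel": [0, 0, 0], "roll": 0, "fingers": 0.04},
  {"travel": [0, 0, 0], "roll": 0, "fingers": 0.03},
  {"travel": [0, 0, 0], "roll": 0, "fingers": 0.02},
  {"travel": [0, 0, 0], "roll": 0, "fingers": 0.02},
  {"travel": [0, 0, 0], "roll": 0, "fingers": 0.02},
  {"travel": [0, 0, 0], "roll": 0, "fingers": 0.02},
], grip_force=70)

```text
clock: 7.35
ee_pos: [0.4933, -0.2965, 0.026]
orientation: [0.0, -0.119, 0.993, -0.0]
force: [-1.7, 0.5, 5.6]
opening: 0.0384
grasp_force: 69.6
```

Call:
arm_command([
  {"travel": [0, 0, -0.01], "roll": 0, "fingers": 0.02},
  {"travel": [0, 0, -0.03], "roll": 0, "fingers": 0.02},
  {"travel": [0, 0, -0.06], "roll": 0, "fingers": 0.02},
  {"travel": [0, 0, -0.09], "roll": 0, "fingers": 0.02},
  {"travel": [0, 0, -0.12], "roll": 0, "fingers": 0.02},
  {"travel": [0, 0, -0.13], "roll": 0, "fingers": 0.02},
  {"travel": [0, 0, -0.13], "roll": 0, "fingers": 0.02},
])

```text
clock: 8.22
ee_pos: [0.4929, -0.2962, 0.1549]
orientation: [-0.0, -0.119, 0.993, 0.0]
force: [-1.3, -0.7, -6.3]
opening: 0.0383
grasp_force: 71.4
```

```bash
python3 w.py w3 spool pocket_mouth
python3 - <<'E'
from h import *
o=arm.get_obs(); print(o["force"],o["moment"],o["opening"])
E
```

```text
8.225 [ 0.4929 -0.2962  0.1549] [-0.0002 -0.1188  0.9929  0.0002] [-0.7468  0.4883  1.3498 -0.      1.3041 -2.5559] [-0.0008  0.0215  0.025  -0.0027 -0.0104 -0.0001]
cam [ 0.4136 -0.3156  0.2988] [ 0.3109  0.0769 -0.9473]
spool [316.  276.3] 0.87 [ 0.5766 -0.2781  0.045 ]
spool [95.8 77. ] 0.74 [ 0.4408 -0.489   0.045 ]
pocket_mouth [ 72.5 161.5] 0.72 [ 0.4929 -0.4664  0.1   ]
[-0.2696143  -0.1697578  -6.86021077] [-0.03265671  0.02115468 -0.04088937] 0.03786142971160229
```

View pics/w3.png

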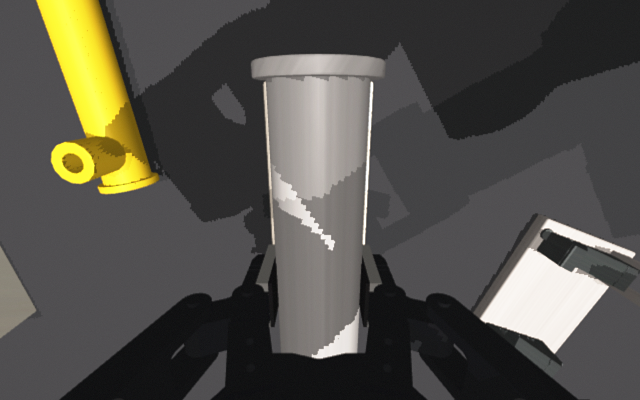

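The spool is held straight in the gripper (flange at (318,65), weight about 6.5 N). Now over the fixture.

Call:
arm_command([
  {"travel": [-0.02, 0.04, 0], "roll": 0.06, "fingers": 0.02},
  {"travel": [-0.05, 0.09, 0], "roll": 0.13, "fingers": 0.02},
  {"travel": [-0.08, 0.14, 0], "roll": 0.2, "fingers": 0.02},
  {"travel": [-0.1, 0.19, 0], "roll": 0.27, "fingers": 0.02},
  {"travel": [-0.12, 0.22, 0], "roll": 0.32, "fingers": 0.02},
  {"travel": [-0.131, 0.24, 0], "roll": 0.36, "fingers": 0.02},
  {"travel": [-0.131, 0.248, 0], "roll": 0.36, "fingers": 0.02},
  {"travel": [-0.131, 0.248, 0], "roll": 0.36, "fingers": 0.02},
  {"travel": [-0.131, 0.248, 0], "roll": 0.36, "fingers": 0.02},
])

```text
clock: 9.5
ee_pos: [0.5617, -0.0254, 0.1551]
orientation: [-0.0, 0.061, 0.998, -0.0]
force: [0.1, -0.7, -6.6]
opening: 0.0385
grasp_force: 71.8
```

Run:
```python
from h import *
o=arm.get_obs(); print(o["ee_pos"],o["orientation"],o["force"])
c=cam("scene"); T=np.array(o["ee_pos"]); a=-.122; u=np.array([np.cos(a),np.sin(a),0])
O=T+[0,0,.019]
for n,p in [("org",O),("mouth",O+.062*u+[0,0,.055])]: print(n,w2px(c,p))
for k in ["spool","pocket_mouth"]: print(k,[(d["at"],d["conf"]) for d in arm.tip_of("scene",k)[:3]])
im=c["im"].copy()
for t in (-.095,.095): cv2.circle(im,tuple(np.round(w2px(c,O+t*u)).astype(int)),1,(0,0,255),-1)
cv2.circle(im,tuple(np.round(w2px(c,O+.062*u+[0,0,.055])).astype(int)),1,(0,0,255),-1)
cv2.imwrite("pics/s2.png",cv2.resize(im[110:260,230:410],None,fx=4,fy=4,interpolation=3))
```

```text
[ 0.5617389  -0.02538468  0.15512338] [-1.94944138e-04  6.11947272e-02  9.98125822e-01 -9.92428094e-05] [ 0.09603247 -0.65927288 -6.59078829]
org [308.86522206 182.22384807]
mouth [323.30944704 180.6343188 ]
spool [([182.2, 300.5], 0.92), ([309.2, 182.6], 0.81), ([328.3, 271.9], 0.37)]
pocket_mouth [([200.8, 296.4], 0.83), ([325.7, 187.0], 0.74), ([325.5, 179.4], 0.69)]
```

View pics/s2.png

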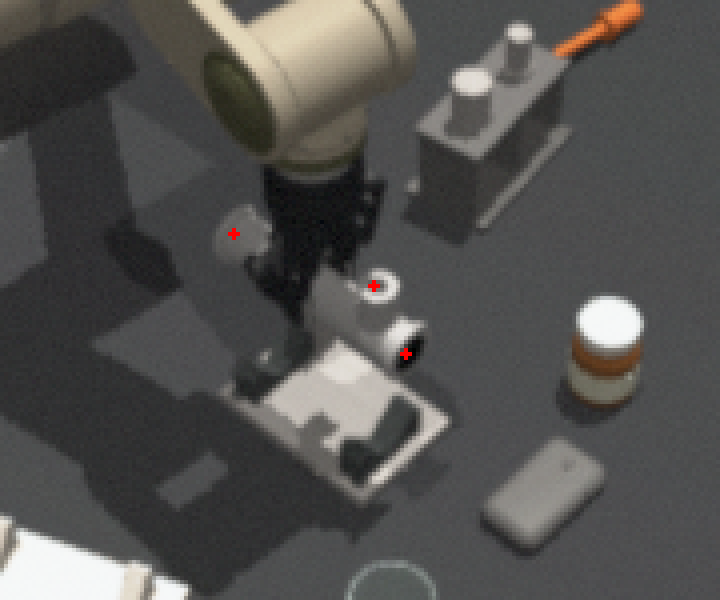

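The spool's marked ends and mouth fall on the picture (flange (405,353), boss (378,287) in the crop). It is level above the V-blocks and lined up with them. Lowering now.

Call:
arm_command([
  {"travel": [0, 0.001, 0.03], "roll": 0, "fingers": 0.02},
  {"travel": [0, 0.001, 0.06], "roll": 0, "fingers": 0.02},
  {"travel": [0, 0.001, 0.08], "roll": 0, "fingers": 0.02},
  {"travel": [0, 0.001, 0.095], "roll": 0, "fingers": 0.02},
  {"travel": [0, 0.001, 0.105], "roll": 0, "fingers": 0.02},
  {"travel": [0, 0.001, 0.111], "roll": 0, "fingers": 0.02},
  {"travel": [0, 0.001, 0.116], "roll": 0, "fingers": 0.02},
  {"travel": [0, 0.001, 0.119], "roll": 0, "fingers": 0.02},
  {"travel": [0, 0.001, 0.119], "roll": 0, "fingers": 0.02},
])

```text
clock: 10.78
ee_pos: [0.5621, -0.0235, 0.0364]
orientation: [0.0, 0.061, 0.998, 0.0]
force: [0.5, 0.2, -6.4]
opening: 0.0382
grasp_force: 71.8
```

Call:
arm_command([
  {"travel": [0, 0, 0.001], "roll": 0, "fingers": 0.02},
  {"travel": [0, 0, 0.002], "roll": 0, "fingers": 0.02},
  {"travel": [0, 0, 0.003], "roll": 0, "fingers": 0.02},
  {"travel": [0, 0, 0.004], "roll": 0, "fingers": 0.02},
  {"travel": [0, 0, 0.004], "roll": 0, "fingers": 0.02},
])

```text
clock: 11.4
ee_pos: [0.5625, -0.0241, 0.0334]
orientation: [0.001, 0.061, 0.998, -0.0]
force: [-3.7, -3.2, 5.8]
opening: 0.0381
grasp_force: 73.3
```

Call:
arm_command([
  {"travel": [0, 0, 0], "roll": 0, "fingers": 0.038},
  {"travel": [0, 0, 0], "roll": 0, "fingers": 0.04},
  {"travel": [0, 0, 0], "roll": 0, "fingers": 0.042},
  {"travel": [0, 0, 0], "roll": 0, "fingers": 0.045},
  {"travel": [0, 0, 0], "roll": 0, "fingers": 0.055},
  {"travel": [0, 0, 0], "roll": 0, "fingers": 0.065},
  {"travel": [0, 0, 0], "roll": 0, "fingers": 0.075},
  {"travel": [0, 0, 0], "roll": 0, "fingers": 0.075},
], grip_force=20)

```text
clock: 12.4
ee_pos: [0.5621, -0.0235, 0.0323]
orientation: [0.0, 0.061, 0.998, 0.0]
force: [-0.2, -0.2, 0.2]
opening: 0.0747
grasp_force: 0.0
```

Call:
arm_command([
  {"travel": [0, 0, -0.02], "roll": 0, "fingers": 0.075},
  {"travel": [0, 0, -0.06], "roll": 0, "fingers": 0.075},
  {"travel": [0, 0, -0.11], "roll": 0, "fingers": 0.075},
  {"travel": [0, 0, -0.16], "roll": 0, "fingers": 0.075},
  {"travel": [0, 0, -0.21], "roll": 0, "fingers": 0.075},
  {"travel": [0.0, 0, -0.25], "roll": 0, "fingers": 0.075},
  {"travel": [0.0, 0, -0.25], "roll": 0, "fingers": 0.075},
  {"travel": [0.0, 0, -0.25], "roll": 0, "fingers": 0.075},
])

```text
clock: 13.4
ee_pos: [0.5617, -0.0234, 0.2814]
orientation: [-0.001, 0.061, 0.998, 0.0]
force: [-0.2, -0.5, -0.4]
opening: 0.0749
grasp_force: 0.0
```

```bash
python3 w.py w4 spool pocket_mouth clamp_hinge clamp_grip seat
python3 - <<'E'
from fit import *
c=np.load("pics/w4.npy",allow_pickle=True).item()
w=rect(c,.052,.562,-.024,-.122,.15,.1)
cv2.line(w,(0,200),(600,200),(0,0,255),1);cv2.line(w,(300,0),(300,400),(0,0,255),1)
cv2.imwrite("pics/w4b.png",np.vstack([cv2.resize(w,None,fx=.8,fy=.8),c["im"][:280,80:560]]))
E
```

```text
13.4 [ 0.5617 -0.0234  0.2814] [-0.0007  0.0609  0.9981  0.0001] [-0.2523  0.3737  1.1635  0.      1.6058 -1.7012] [-0.0012  0.0139  0.0142  0.0015  0.0009  0.0001]
cam [ 0.4808 -0.0133  0.4254] [ 0.3167 -0.0379 -0.9478]
spool [316.2 164.9] 0.74 [ 0.5631 -0.0259  0.045 ]
pocket_mouth [314.7 231.4] 0.78 [ 0.631  -0.0358  0.1   ]
clamp_hinge [355.3 117.7] 0.62 [0.5079 0.0256 0.076 ]
clamp_grip [392.1 125.9] 0.88 [0.5192 0.061  0.1   ]
```

View pics/w4b.png

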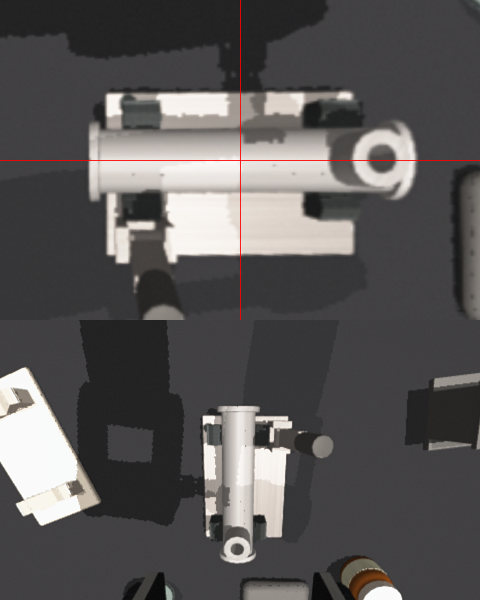

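The spool is bedded in both Vs, within about 4 mm of mid-length, with its boss up at (381,158) in the rectified view. The clamp leans slightly past upright, with its grip end at (318,446). I'll push it over with shut fingers.

Call:
arm_command([
  {"travel": [0.02, 0.05, 0], "roll": 0, "fingers": 0.0},
  {"travel": [0.04, 0.09, 0], "roll": 0, "fingers": 0.0},
  {"travel": [0.062, 0.13, 0], "roll": 0, "fingers": 0.0},
  {"travel": [0.062, 0.13, 0], "roll": 0, "fingers": 0.0},
  {"travel": [0.062, 0.13, 0.04], "roll": 0, "fingers": 0.0},
  {"travel": [0.062, 0.13, 0.08], "roll": 0, "fingers": 0.0},
  {"travel": [0.062, 0.13, 0.123], "roll": 0, "fingers": 0.0},
  {"travel": [0.062, 0.13, 0.123], "roll": 0, "fingers": 0.0},
  {"travel": [0.062, 0.13, 0.123], "roll": 0, "fingers": 0.0},
])

```text
clock: 14.82
ee_pos: [0.5173, 0.1126, 0.1608]
orientation: [0.001, 0.061, 0.998, 0.0]
force: [-0.2, 0.1, -0.3]
opening: -0.0001
grasp_force: 0.0
```

```bash
python3 w.py w5 clamp_grip clamp_hinge spool
python3 - <<'E'
from h import *
import cv2
s=cam("scene")["im"][110:240,240:400]; w=cv2.imread("pics/w5.png")
cv2.imwrite("pics/c5.png",np.vstack([cv2.resize(w,(560,350)),cv2.resize(s,(300,244))[:, :].repeat(1,0) if 0 else cv2.copyMakeBorder(cv2.resize(s,(300,244),interpolation=2),0,0,0,260,0)]))
E
```

```text
14.825 [0.5173 0.1126 0.1608] [0.0011 0.0611 0.9981 0.    ] [-0.0094  0.4075  1.4726 -0.0001  1.2593 -1.4578] [ 0.0044 -0.0159 -0.0063  0.0004 -0.0063  0.0007]
cam [0.4359 0.1228 0.3045] [ 0.3202 -0.0385 -0.9466]
clamp_grip [181.6 268.2] 0.58 [0.55   0.0009 0.1   ]
clamp_hinge [214.3 201.8] 0.64 [0.5064 0.0294 0.076 ]
spool [180.5 259.7] 0.77 [ 0.5712 -0.0303  0.045 ]
spool [204.  228.3] 0.2 [0.5409 0.0009 0.045 ]
```

View pics/c5.png

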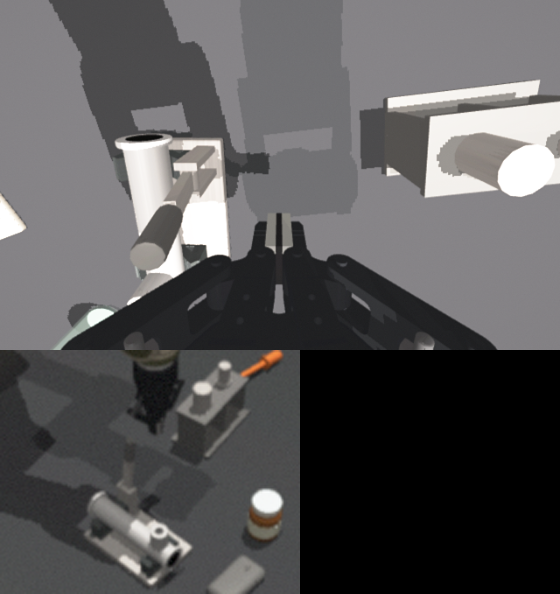

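The clamp stands upright, grip end at (150,250) in the wrist view, to the left of the shut fingers, which have a clear gap to it. Sweeping it down along its arc.

Call:
arm_command([
  {"travel": [0, -0.02, -0.01], "roll": 0, "fingers": 0},
  {"travel": [0, -0.04, -0.01], "roll": 0, "fingers": 0},
  {"travel": [0, -0.058, -0.01], "roll": 0, "fingers": 0},
  {"travel": [0, -0.071, -0.01], "roll": 0, "fingers": 0},
  {"travel": [0, -0.084, -0.009], "roll": 0, "fingers": 0},
  {"travel": [0, -0.098, -0.005], "roll": 0, "fingers": 0},
  {"travel": [0, -0.111, 0], "roll": 0, "fingers": 0},
  {"travel": [0, -0.121, 0.006], "roll": 0, "fingers": 0},
  {"travel": [0, -0.13, 0.013], "roll": 0, "fingers": 0},
  {"travel": [0, -0.138, 0.022], "roll": 0, "fingers": 0},
  {"travel": [0, -0.146, 0.031], "roll": 0, "fingers": 0},
  {"travel": [0, -0.152, 0.042], "roll": 0, "fingers": 0},
  {"travel": [0, -0.157, 0.053], "roll": 0, "fingers": 0},
  {"travel": [0, -0.16, 0.063], "roll": 0, "fingers": 0},
  {"travel": [0, -0.162, 0.07], "roll": 0, "fingers": 0},
  {"travel": [0, -0.162, 0.074], "roll": 0, "fingers": 0},
  {"travel": [0, -0.162, 0.075], "roll": 0, "fingers": 0},
])

```text
clock: 17.2
ee_pos: [0.4966, -0.0478, 0.0844]
orientation: [-0.0, 0.061, 0.998, -0.0]
force: [-2.7, -1.5, 6.7]
opening: -0.0002
grasp_force: 3.3
```

Call:
arm_command([
  {"travel": [0, 0, 0.001], "roll": 0, "fingers": 0},
  {"travel": [0, 0, 0.002], "roll": 0, "fingers": 0},
  {"travel": [0, 0, 0.003], "roll": 0, "fingers": 0},
  {"travel": [0, 0, 0.003], "roll": 0, "fingers": 0},
])

```text
clock: 17.7
ee_pos: [0.4967, -0.0479, 0.0836]
orientation: [0.001, 0.061, 0.998, -0.001]
force: [-7.9, -0.6, 23.8]
opening: 0.0004
grasp_force: 11.9
```

Call:
arm_command([
  {"travel": [0, 0, -0.04], "roll": 0, "fingers": 0},
  {"travel": [0, 0, -0.1], "roll": 0, "fingers": 0},
  {"travel": [0.01, 0.05, -0.15], "roll": 0.18, "fingers": 0.03},
  {"travel": [0.02, 0.1, -0.2], "roll": 0.36, "fingers": 0.05},
  {"travel": [0.036, 0.396, -0.2], "roll": 1.45, "fingers": 0.06},
  {"travel": [0.036, 0.396, -0.2], "roll": 1.45, "fingers": 0.06},
  {"travel": [0.036, 0.396, -0.2], "roll": 1.45, "fingers": 0.06},
  {"travel": [0.036, 0.396, -0.2], "roll": 1.45, "fingers": 0.06},
  {"travel": [0.036, 0.396, -0.2], "roll": 1.45, "fingers": 0.06},
  {"travel": [0.036, 0.396, -0.2], "roll": 1.45, "fingers": 0.06},
  {"travel": [0.036, 0.396, -0.2], "roll": 1.45, "fingers": 0.06},
  {"travel": [0.036, 0.396, -0.2], "roll": 1.45, "fingers": 0.06},
  {"travel": [0.036, 0.396, -0.2], "roll": 1.45, "fingers": 0.06},
])

```text
clock: 19.32
ee_pos: [0.5089, 0.3495, 0.2814]
orientation: [-0.0, 0.707, 0.707, -0.0]
force: [-0.8, -0.5, -0.6]
opening: 0.06
grasp_force: 0.0
```

```bash
python3 w.py w6 rod plug stand clamp_grip pocket_mouth
python3 - <<'E'
from h import *
s=cam("scene"); w=cv2.imread("pics/w6.png")
O=np.array([.562,-.024,.052]);a=-.122;ex=np.array([np.cos(a),np.sin(a),0]);ey=np.array([-ex[1],ex[0],0])
print("grip expected",w2px(s,O-.062*ex-.047*ey+[0,0,.024]), [(d["at"],d["conf"]) for d in arm.tip_of("scene","clamp_grip")[:2]])
cv2.imwrite("pics/c6.png",np.vstack([w[:,:],cv2.copyMakeBorder(cv2.resize(s["im"][150:240,260:400],(311,200),interpolation=2),0,0,0,329,0)]))
E
```

```text
19.325 [0.5089 0.3495 0.2814] [-0.      0.7072  0.707  -0.    ] [0.4102 0.4777 0.9952 0.0001 1.6688 0.4104] [-0.0039 -0.0015 -0.0014 -0.0011 -0.0008  0.0046]
cam [0.5099 0.4322 0.4252] [-0.0005 -0.3204 -0.9473]
rod [319.5 153.3] 0.97 [0.5112 0.3586 0.018 ]
rod [301.4  71.4] 0.94 [0.4883 0.4621 0.018 ]
plug [320.6 207.2] 0.88 [0.513 0.28  0.018]
stand [323.  180.3] 0.87 [0.5165 0.3155 0.    ]
pocket_mouth [455.8 282.7] 0.52 [0.6841 0.2086 0.1   ]
grip expected [287.06037901 199.82147102] [([291.1, 202.1], 0.54)]
```

View pics/c6.png

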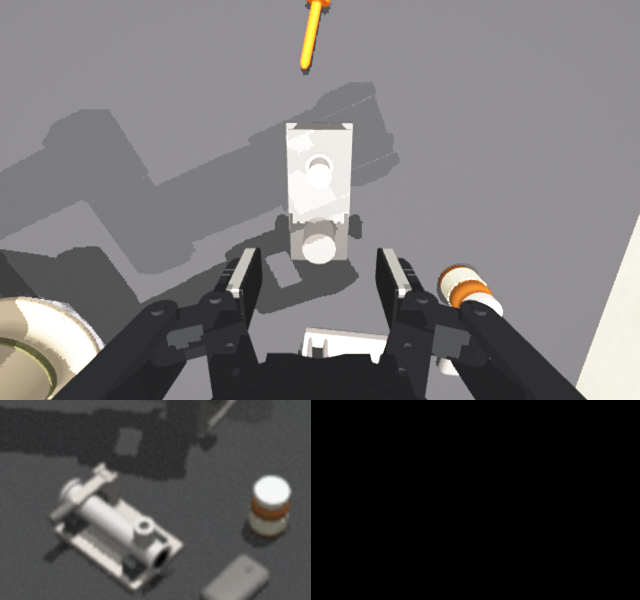

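The clamp lies down across the barrel in the scene view (lower panel). In the wrist view the rod head top is at (319,176), the plug head top at (319,249), and the orange decoy lies at (310,35).

Run:
```python
from h import *
c=np.load("pics/w6.npy",allow_pickle=True).item(); im=c["im"]
print(px2w(c,(319.5,176),.139),px2w(c,(319,249.5),.139),px2w(c,(319.5,180),.093))
g=im.min(2)
for x0,y0,x1,y1 in [(295,150,345,195),(295,225,345,270)]:
    m=(g[y0:y1,x0:x1]>235).astype(np.uint8); n,l,st,ce=cv2.connectedComponentsWithStats(m)
    for i in range(1,n):
        if st[i,4]>80: print(st[i],ce[i]+[x0,y0],px2w(c,ce[i]+[x0,y0],.139))
```

```text
[0.5108844  0.35802487 0.139     ] [0.51047643 0.27683741 0.139     ] [0.51104382 0.34136797 0.093     ]
[   0    4   39   41 1145] [314.42008734 178.04716157] [0.50587171 0.35593941 0.139     ]
[  8  12  32  26 616] [319.51298701 250.20454545] [0.51102773 0.27599022 0.139     ]
```

Call:
arm_command([
  {"travel": [0.008, 0.002, 0.05], "roll": 0, "fingers": 0.06},
  {"travel": [0.008, 0.002, 0.1], "roll": 0, "fingers": 0.06},
  {"travel": [0.008, 0.002, 0.14], "roll": 0, "fingers": 0.06},
  {"travel": [0.008, 0.002, 0.165], "roll": 0, "fingers": 0.06},
  {"travel": [0.008, 0.002, 0.175], "roll": 0, "fingers": 0.06},
  {"travel": [0.008, 0.002, 0.175], "roll": 0, "fingers": 0.06},
  {"travel": [0.008, 0.002, 0.175], "roll": 0, "fingers": 0.06},
])

```text
clock: 20.6
ee_pos: [0.5116, 0.358, 0.1076]
orientation: [0.0, 0.707, 0.707, 0.001]
force: [-0.4, 0.6, 0.6]
opening: 0.0595
grasp_force: 0.0
```

Call:
arm_command([
  {"travel": [0, 0, 0], "roll": 0, "fingers": 0.03},
  {"travel": [0, 0, 0], "roll": 0, "fingers": 0.02},
  {"travel": [0, 0, 0], "roll": 0, "fingers": 0.01},
  {"travel": [0, 0, 0], "roll": 0, "fingers": 0.01},
  {"travel": [0, 0, 0], "roll": 0, "fingers": 0.01},
  {"travel": [0, 0, 0], "roll": 0, "fingers": 0.01},
], grip_force=40)

```text
clock: 21.35
ee_pos: [0.5111, 0.3578, 0.107]
orientation: [0.0, 0.707, 0.707, 0.0]
force: [-1.7, -0.7, 6.6]
opening: 0.0229
grasp_force: 39.2
```

Call:
arm_command([
  {"travel": [0, 0, -0.01], "roll": 0, "fingers": 0.01},
  {"travel": [0, 0, -0.03], "roll": 0, "fingers": 0.01},
  {"travel": [0, 0, -0.06], "roll": 0, "fingers": 0.01},
  {"travel": [0, 0, -0.09], "roll": 0, "fingers": 0.01},
  {"travel": [0, 0, -0.12], "roll": 0, "fingers": 0.01},
  {"travel": [0, 0, -0.14], "roll": 0, "fingers": 0.01},
  {"travel": [0, 0, -0.15], "roll": 0, "fingers": 0.01},
  {"travel": [0, 0, -0.15], "roll": 0, "fingers": 0.01},
])

```text
clock: 22.35
ee_pos: [0.511, 0.3577, 0.2564]
orientation: [0.0, 0.707, 0.707, 0.0]
force: [0.2, -0.3, -1.7]
opening: 0.0227
grasp_force: 39.3
```

```bash
python3 w.py w7 rod rod_tip pocket_mouth
python3 - <<'E'
from h import *
c=np.load("pics/w7.npy",allow_pickle=True).item(); o=arm.get_obs(); T=np.array(o["ee_pos"])
tip=T-[0,0,.089]; print("exp tip",w2px(c,tip),"head top",w2px(c,T+[0,0,.032]))
t=cam("top"); s=cam("scene")
for n,cc in (("top",t),("scene",s)):
    print(n,"exp tip",w2px(cc,tip),[(d["at"],round(d["conf"],2)) for k in("rod","rod_tip") for d in arm.tip_of(n,k)[:2]])
    print(n,"mouth",[(d["at"],round(d["conf"],2),px2w(cc,d["at"],.107)) for d in arm.tip_of(n,"pocket_mouth")[:3]])
cv2.imwrite("pics/t7.png",t["im"]); np.save("pics/t7.npy",t,allow_pickle=True)
w=c["im"][150:400,200:440]; tt=cv2.resize(t["im"][170:270,260:380],(480,400),interpolation=2); ss=cv2.resize(s["im"][100:225,280:400],(480,500),interpolation=2)
print(tt.shape)
cv2.imwrite("pics/c7.png",np.hstack([cv2.resize(w,(384,400)),tt[:, 60:476]]))
E
```

```text
22.35 [0.511  0.3577 0.2564] [0.0001 0.7074 0.7068 0.0002] [ 0.4212  0.5001  1.0268 -0.      1.6144  0.4222] [-0.0004  0.0156  0.0288 -0.0007 -0.0124 -0.0008]
cam [0.512  0.4405 0.4003] [-0.0003 -0.3203 -0.9473]
rod [300.1  75. ] 0.83 [0.4903 0.4646 0.018 ]
rod [316.1 203.9] 0.69 [0.5088 0.3024 0.018 ]
exp tip [316.93844031 202.05123906] head top [315.6424542  292.54029922]
top exp tip [163.53658742 235.76459387] [([166.1, 236.5], 0.68), ([161.9, 235.5], 0.71), ([322.7, 198.8], 0.29)]
top mouth [([323.0, 195.1], 0.94, array([ 0.62432201, -0.03217922,  0.107     ])), ([491.3, 245.6], 0.88, array([ 0.49810197, -0.47041417,  0.107     ])), ([213.6, 240.4], 0.61, array([0.50173322, 0.25064321, 0.107     ]))]
scene exp tip [359.51043414 112.23268333] [([289.2, 199.7], 0.72), ([370.1, 121.6], 0.55), ([361.6, 109.4], 0.59), ([367.9, 126.0], 0.51)]
scene mouth [([321.4, 203.1], 0.9, array([ 0.61155872, -0.0288587 ,  0.107     ])), ([196.9, 299.2], 0.56, array([ 0.52247853, -0.49949182,  0.107     ])), ([244.9, 260.5], 0.21, array([ 0.54988998, -0.33097327,  0.107     ]))]
(400, 480, 3)Traceback (most recent call last):
  File "w.py", line 9, in <module>
    for d in arm.tip_of("wrist",k)[:2]: print(k,np.round(d["at"],1),round(d["conf"],2),px2w(c,d["at"],Z[k]))
                                                                                                      ~^^^
KeyError: 'rod_tip'
```

View pics/c7.png

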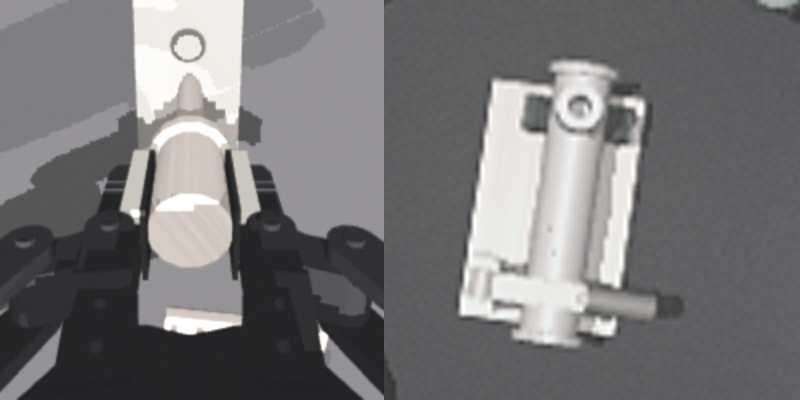

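The rod hangs straight in the grip (head at (190,215), tip at (190,80) in the crop). The top view shows the clamp across the barrel and the pocket mouth at (580,108), top pixel (324,197). Carrying the rod over.

Call:
arm_command([
  {"travel": [-0.03, 0.01, 0], "roll": 0, "fingers": 0.01},
  {"travel": [-0.07, 0.02, 0], "roll": 0, "fingers": 0.01},
  {"travel": [-0.12, 0.035, 0], "roll": 0, "fingers": 0.01},
  {"travel": [-0.17, 0.05, 0], "roll": 0, "fingers": 0.01},
  {"travel": [-0.22, 0.065, 0], "roll": 0, "fingers": 0.01},
  {"travel": [-0.27, 0.08, 0], "roll": 0, "fingers": 0.01},
  {"travel": [-0.32, 0.095, 0], "roll": 0, "fingers": 0.01},
  {"travel": [-0.36, 0.105, 0], "roll": 0, "fingers": 0.01},
  {"travel": [-0.38, 0.11, 0], "roll": 0, "fingers": 0.01},
  {"travel": [-0.39, 0.1135, 0.01], "roll": 0, "fingers": 0.01},
  {"travel": [-0.39, 0.1135, 0.02], "roll": 0, "fingers": 0.01},
  {"travel": [-0.39, 0.1135, 0.03], "roll": 0, "fingers": 0.01},
  {"travel": [-0.39, 0.1135, 0.03], "roll": 0, "fingers": 0.01},
  {"travel": [-0.39, 0.1135, 0.03], "roll": 0, "fingers": 0.01},
])

```text
clock: 24.65
ee_pos: [0.6242, -0.0319, 0.2267]
orientation: [0.0, 0.707, 0.707, 0.0]
force: [0.5, 0.0, -1.8]
opening: 0.0231
grasp_force: 39.3
```

```bash
cat > p.py <<'E'
from fit import *
o=arm.get_obs(); T=np.array(o["ee_pos"]); print(o["clock"],T,o["orientation"],o["force"])
c=cam("wrist"); tip=T-[0,0,.089]
print("exp tip px",w2px(c,tip),"cam",-c["R"].T@c["t"])
for k,z in(("pocket_mouth",.107),("rod_tip",tip[2]),("rod",tip[2])):
    print(k,[(np.round(d["at"],1),round(d["conf"],2),px2w(c,d["at"],z)) for d in arm.tip_of("wrist",k)[:3]])
t=np.load("pics/t7.npy",allow_pickle=True).item()
for n,cc in (("wrist",c),("top7",t)):
    w=cv2.GaussianBlur(cv2.cvtColor(rect(cc,.107,.6245,-.032,0,.04,.04,.00025),cv2.COLOR_BGR2GRAY),(5,5),1.2)
    cv2.imwrite(f"pics/ring_{n}_{o['clock']}.png",w)
    for (lo,hi,p) in ((26,34,14),(56,70,18)):
        h=cv2.HoughCircles(w,cv2.HOUGH_GRADIENT,1,10,param1=60,param2=p,minRadius=lo,maxRadius=hi)
        if h is not None: print(n,(lo,hi),[(round(a*.00025-.04+.6245,4),round(b*.00025-.04-.032,4),round(r*.25,1)) for a,b,r in h[0][:3]])
E
python3 p.py
```

```text
24.65 [ 0.6242 -0.0319  0.2267] [0.0002 0.7072 0.707  0.0002] [ 0.541   0.0346 -1.828 ]
exp tip px [317.2471 202.3362] cam [0.6251 0.0509 0.3705]
pocket_mouth [(array([320.3, 190.5]), 0.85, array([ 0.6269, -0.0312,  0.107 ])), (array([318.6, 201.5]), 0.7, array([ 0.6253, -0.042 ,  0.107 ]))]
rod_tip [(array([320.4, 201.5]), 0.8, array([ 0.6268, -0.0312,  0.1377]))]
rod [(array([319.4, 199.4]), 0.73, array([ 0.6259, -0.0293,  0.1377]))]
wrist (26, 34) [(np.float32(0.6249), np.float32(-0.0326), np.float32(7.5))]
wrist (56, 70) [(np.float32(0.6241), np.float32(-0.0336), np.float32(16.0))]
top7 (26, 34) [(np.float32(0.6219), np.float32(-0.0339), np.float32(7.5))]
top7 (56, 70) [(np.float32(0.6226), np.float32(-0.0339), np.float32(15.8))]
```

Hough circle radii (7.5 and 16 mm) match the pocket and boss exactly. Tip and mouth measured in the same view differ by about (−2, −2) mm, so I correct for that and lower the rod just inside the mouth.

Call:
arm_command([
  {"travel": [-0.002, -0.002, 0.01], "roll": 0, "fingers": 0.01},
  {"travel": [-0.002, -0.002, 0.018], "roll": 0, "fingers": 0.01},
  {"travel": [-0.002, -0.002, 0.024], "roll": 0, "fingers": 0.01},
  {"travel": [-0.002, -0.002, 0.029], "roll": 0, "fingers": 0.01},
  {"travel": [-0.002, -0.002, 0.033], "roll": 0, "fingers": 0.01},
  {"travel": [-0.002, -0.002, 0.036], "roll": 0, "fingers": 0.01},
  {"travel": [-0.002, -0.002, 0.036], "roll": 0, "fingers": 0.01},
])

```text
clock: 25.72
ee_pos: [0.6223, -0.0343, 0.1903]
orientation: [0.0, 0.707, 0.707, 0.0]
force: [-0.1, 0.3, -1.2]
opening: 0.023
grasp_force: 39.2
```

Call:
arm_command([
  {"travel": [0, 0, 0.003], "roll": 0, "fingers": 0.01},
  {"travel": [0, 0, 0.006], "roll": 0, "fingers": 0.01},
  {"travel": [0, 0, 0.009], "roll": 0, "fingers": 0.01},
  {"travel": [0, 0, 0.012], "roll": 0, "fingers": 0.01},
  {"travel": [0, 0, 0.012], "roll": 0, "fingers": 0.01},
])

```text
clock: 26.35
ee_pos: [0.6223, -0.0344, 0.1781]
orientation: [0.0, 0.707, 0.707, 0.0]
force: [4.4, 1.2, -3.2]
opening: 0.0229
grasp_force: 39.2
```

Call:
arm_command([
  {"travel": [0.0003, 0.001, 0], "roll": 0, "fingers": 0.01},
  {"travel": [0.0003, 0.001, 0.003], "roll": 0, "fingers": 0.01},
  {"travel": [0.0003, 0.001, 0.006], "roll": 0, "fingers": 0.01},
  {"travel": [0.0003, 0.001, 0.009], "roll": 0, "fingers": 0.01},
  {"travel": [0.0003, 0.001, 0.009], "roll": 0, "fingers": 0.01},
])

```text
clock: 26.98
ee_pos: [0.6229, -0.0341, 0.1689]
orientation: [-0.0, 0.707, 0.707, -0.0]
force: [1.4, -0.0, -2.5]
opening: 0.0227
grasp_force: 39.4
```

Call:
arm_command([
  {"travel": [0, 0.0004, 0.002], "roll": 0, "fingers": 0.01},
  {"travel": [0, 0.0004, 0.004], "roll": 0, "fingers": 0.01},
  {"travel": [0, 0.0004, 0.005], "roll": 0, "fingers": 0.01},
  {"travel": [0, 0.0004, 0.006], "roll": 0, "fingers": 0.01},
  {"travel": [0, 0.0004, 0.007], "roll": 0, "fingers": 0.01},
  {"travel": [0, 0.0004, 0.007], "roll": 0, "fingers": 0.01},
])

```text
clock: 27.72
ee_pos: [0.6236, -0.0342, 0.1628]
orientation: [0.0, 0.707, 0.707, 0.0]
force: [-0.8, 0.3, 2.8]
opening: 0.0231
grasp_force: 39.9
```

Call:
arm_command([
  {"travel": [0, 0, 0.0], "roll": 0, "fingers": 0.023},
  {"travel": [0, 0, 0.0], "roll": 0, "fingers": 0.024},
  {"travel": [0, 0, 0.0], "roll": 0, "fingers": 0.027},
  {"travel": [0, 0, 0.0], "roll": 0, "fingers": 0.035},
  {"travel": [0, 0, 0.0], "roll": 0, "fingers": 0.045},
  {"travel": [0, 0, 0.0], "roll": 0, "fingers": 0.06},
  {"travel": [0, 0, 0.0], "roll": 0, "fingers": 0.06},
  {"travel": [0, 0, 0.0], "roll": 0, "fingers": 0.06},
], grip_force=20)

```text
clock: 28.72
ee_pos: [0.6235, -0.0341, 0.1623]
orientation: [0.0, 0.707, 0.707, -0.0]
force: [0.3, -0.3, 0.1]
opening: 0.0598
grasp_force: 0.0
```

Call:
arm_command([
  {"travel": [0, 0, -0.01], "roll": 0, "fingers": 0.06},
  {"travel": [0, 0, -0.03], "roll": 0, "fingers": 0.06},
  {"travel": [0, 0, -0.06], "roll": 0, "fingers": 0.06},
  {"travel": [0, 0, -0.1], "roll": 0, "fingers": 0.06},
  {"travel": [0.05, 0, -0.13], "roll": 0, "fingers": 0.06},
  {"travel": [0.1, 0, -0.13], "roll": 0, "fingers": 0.06},
  {"travel": [0.15, 0, -0.13], "roll": 0, "fingers": 0.06},
  {"travel": [0.15, 0, -0.13], "roll": 0, "fingers": 0.06},
  {"travel": [0.15, 0, -0.13], "roll": 0, "fingers": 0.06},
])

```text
clock: 29.85
ee_pos: [0.6237, 0.1155, 0.2928]
orientation: [0.0, 0.707, 0.707, 0.0]
force: [0.5, -0.4, -0.6]
opening: 0.0601
grasp_force: 0.0
```

Run:
```python
from h import *
np.set_printoptions(precision=4,suppress=True)
o=arm.get_obs(); print(o["clock"],o["ee_pos"],o["force"])
f=[.6232,-.0341,.074]
for n in("wrist","top","scene"):
    c=cam(n); print(n,"exp tip",w2px(c,f),"head top",w2px(c,np.add(f,[0,0,.121])))
    for k in("rod","clamp_grip"): print(k,[(np.round(d["at"],1),round(d["conf"],2)) for d in arm.tip_of(n,k)[:3]],[(np.round(d["rect"]),round(d["conf"],2)) for d in arm.look_for(n,k)[:3]])
    O=np.array([.562,-.024,.076]);a=-.122;ex=np.array([np.cos(a),np.sin(a),0]);ey=np.array([-ex[1],ex[0],0])
    print("grip exp",w2px(c,O-.062*ex-.047*ey))
```

```text
29.85 [0.6237 0.1155 0.2928] [ 0.4708 -0.4164 -0.5969]
wrist exp tip [317.4273 272.1055] head top [317.0558 338.5006]
rod [(array([319.8, 273. ]), 0.92)] [(array([305., 283.,  29.,  65.]), 0.66)]
clamp_grip [(array([317.2, 285. ]), 0.23)] [(array([220., 226.,  20.,  45.]), 0.89), (array([215., 197., 125.,  74.]), 0.21)]
grip exp [227.0543 290.6188]
top exp tip [323.5987 197.1075] head top [324.0998 190.786 ]
rod [(array([145.9, 241.1]), 0.65), (array([325.2, 196.3]), 0.51)] [(array([103., 231.,  40.,  12.]), 0.75), (array([320., 185.,  10.,  18.]), 0.63), (array([296., 240.,  46.,   6.]), 0.41)]
clamp_grip [(array([334.7, 244.5]), 0.53)] [(array([296., 236.,  47.,  13.]), 0.69), (array([306., 186.,  27.,  72.]), 0.15)]
grip exp [333.8543 244.7917]
scene exp tip [323.5112 211.9421] head top [323.1694 188.1842]
rod [(array([368.3, 123.3]), 0.52), (array([322.1, 210.8]), 0.47)] [(array([374., 111.,  18.,  13.]), 0.47)]
clamp_grip [(array([311.5, 205.8]), 0.64), (array([290. , 201.3]), 0.6)] [(array([283., 180.,  62.,  58.]), 0.73), (array([284., 180.,  28.,  26.]), 0.44)]
grip exp [287.0604 199.8215]
```

```bash
python3 -c "
from rig import arm
print(arm.hand_in())"
```

```text
the job is handed in; nothing more can be done
None
```

I handed the job in at about 30 s: the spool is seated, the clamp is down and the rod is standing on the pocket floor, all consistent with the last camera and force readings, but hand-in returned no verdict; I also viewed 11 pictures, one over the limit of 10, and the orange look-alike rod fell over during the run (I don't know why).

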